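# Slide the bread board out over the scrap pan and hold it

### The arm

A 6-joint arm with a two-finger parallel gripper is mounted at the origin on the work surface. World frame = base frame: x ahead of the robot, y to its left, z up, the work surface at z = 0. Lengths are in m, angles in rad, forces in N, time in s.
With the tool pointing down it reaches from about 0.35 to 1 m from the base axis. Payload 7.1 kg.
Tool frame: the origin (TCP) lies between the finger pads; the fingertips stand 22 mm ahead of it and the grasp point (between the pads) lies 3 mm ahead of it; x points along the fingers, y is the direction in which the jaws open and shut, and the axes are right-handed (so a half turn about x gives the same grasp; the last joint's range is limited). The gripper opens to 85 mm and grips with 20 to 120 N. Pads are 22 mm wide; open, the fingers measure 114 mm over their backs; the gripper's body (76 mm by 85 mm) begins 54 mm behind the grasp point. The pads swing forward as they close: fully open they stand 13 mm farther back than shut.
Start: joints at [1.21, 0.423, 1.63, -0, 1.089, -0.019], TCP at [0.209, 0.589, 0.253] pointing down, gripper open.
Joint ranges: [-3, 3], [-0.9, 2.11], [0.09, 2.58], [-1.31, 4.45], [0.11, 2.69], [-2.54, 2.54]. Speed limits (rad/s): [2.39, 2.39, 3.01, 3.14, 3.14, 3.14].

### API

Orientations are given as a rotation vector (axis times angle).
In Python, from rig import manip gives the robot as it stands. The module is installed in compiled form; this text tells all that it offers. Calls block until the motion is done:
- manip.move_to(position, orientation): joint-space move of the TCP to a pose.
- manip.servo_line(position, orientation=None, rate=0.15): straight line of the TCP; orientation=None keeps the orientation; rate is the mean speed in m/s.
- manip.set_joints(angles): joint-space move.
- manip.command_gripper(opening, f_grip=None): finger opening in m; f_grip is the grip in N (None keeps the last); returns when the fingers have stopped.
- manip.hold(seconds).
- manip.solve_ik(position, orientation): joint angles nearest the present ones, or None.
- manip.camera(name): name is "side" or "top"; returns a dict with "image" (420x560x3 uint8, red, green, blue), "fx", "fy", "cx", "cy" (pixels), "k1" (the pictures are not rectified: a ray, as slopes to the right and down, at radius r is drawn at 1 + k1 r^2 times it, then the intrinsics apply), "cam_to_world" (4x4, takes a point from camera to world coordinates). Camera axes: x right, y down, z forward; pixel columns grow to the right and rows downward; lengths in m; the calibration is good to about 2 mm. A picture is of the moment at which its call begins. There is no depth.
A pose or a line that the arm cannot do raises manip.IKError and nothing moves.
- manip.sign_off(): hands the job in, once; it reports no verdict.
Readings, each from a call of its own:
- manip.get_time(): time.
- manip.get_joint_positions(): joint angles.
- manip.get_joint_vel(): joint speeds.
- manip.get_tau(): joint torques, N m.
- manip.get_position(): TCP position.
- manip.get_ee_rot(): TCP orientation.
- manip.get_contact_force(): force on the tool from outside, world axes, zero at the start.
- manip.get_torque(): the same for the moment, N m.
- manip.get_width(): finger opening in m.
Only numpy, scipy, OpenCV 4.12 (cv2) and the standard library are available. Lean on these libraries where they do the work, as an engineer would, in place of code of your own. Each camera call takes 0.05 s, during which the arm holds its last target.

### The job

Take the wooden paddle board by its handle and slide it, flat on the steel riser and with the offcuts still on it, out over the scrap pan until the groove cut across it lies right along the riser's edge and square to it. That is past its balance point, so finish while still gripping the handle: keep the board level and still out there, with only your grip and the riser carrying it, so that I can scrape it off. Do not lift or tip the board, and leave the pan and everything else where they stand.

Things in the scene. Friction and masses are not known exactly. Their poses are not given: they have to be found in the camera images.
- riser_edge (a point): Middle of the top of the working edge of the bench riser, a fixed bridge of bare stainless sheet 340 wide (its x) by 420 (its y) and 100 mm high, with two side panels. The riser's top is level, at this point's height. Outward, towards the scrap pan, is the point's -y axis; the edge runs along its x axis; the top extends 420 mm back along +y and 170 mm to either side.
- board: Loose light-wood paddle board, about 0.75 kg, flat on the riser: blade 200 wide (x) by 300 long (y), 18 mm thick; from the middle of its +y end a handle 42 wide, 120 long, 18 thick, round-ended. Origin at the centre of the blade's underside; -y points to the outer end, towards the pan; z up. It slides with dry friction (3 to 10 N); with the groove at the edge it tips into the pan if let go.
- board_handle (a point): Centre of the board's handle, half-way up its 18 mm (9 mm above the riser's top), 60 mm behind the blade; axes as the board's. Grip across the 42 mm width (along x); both sides are free right down to the riser.
- board_groove (a point): Middle of the groove, a dark line 8 mm wide cut straight across the blade's top along the board's x, 200 mm from the outer end and 160 mm from the handle's centre; the point is at the height of the board's top face. Axes as the board's.
- pan: Loose half-size stainless scrap pan, 325 (x) by 265 (y) by 65 mm high with a few scraps in it, standing on the table just in front of the riser's working edge. Origin at the centre of its underside. The board passes 35 mm above its rim.
- bread_end_centre (a point): Centre of a loose end of a bread loaf, 75 x 40 x 58 mm high, standing on the outer half of the board; it rides along and must stay on it.
- half_cabbage_centre (a point): A point 20 mm above the flat face of half a small cabbage, 76 mm across and 45 high, lying cut side down on the outer half of the board; it rides along and must stay on it.
- salt_tub_centre (a point): Centre of a white plastic salt tub 62 mm across and 40 high, standing on the riser at the side of the handle that is far from the robot. Leave alone.
- bottle1_centre (a point): Centre of a half-litre water bottle 64 mm across and 204 high, standing on the table beyond the riser. Leave alone.
- bottle2_centre (a point): Centre of a second such water bottle, beyond the riser. Leave alone.
- meal_box_centre (a point): Centre of a closed brown card meal box 130 x 170 x 66 mm on the table to the left of the riser, behind the handle. Leave alone.
- bread_knife_centre (a point): Point in the bread knife, 300 mm long and 18 high, lying on the table to the right of the pan. Leave alone.
Things that resemble listed ones, but are neither listed nor needed, are in the scene too. Leave any black look-alike of the part that bears bread_end_centre alone.

How it is judged:
By the outcome, as a careful person would: the job done as asked, in the order asked, and still so for the second after the job is handed in, while the arm keeps its last pose, push and grip.
It also fails if it takes over 38 s, if anything falls off the work surface, if the arm or the gripper's body presses on something with over 40 N, if the wrist force passes 120 N, or if a joint passes its speed limit or range.

## Working session

There is one attempt and no reset: what is moved stays moved. The work goes in short steps, each a Python script; the robot and the scene stay as the last script left them, time stands still between calls to the robot, and variables do not carry over. Pictures are saved under pics/ and viewed, and the job is handed in when it is done.

```bash
mkdir -p pics; cat > h.py <<'E'
import numpy as np, cv2, pickle
from rig import manip
def snap(n,tag):
    c=manip.camera(n); pickle.dump(c,open(f'pics/{tag}.pkl','wb'))
    cv2.imwrite(f'pics/{tag}.png',c['image'][:,:,::-1]); return c
def K(c): return np.array([[c['fx'],0,c['cx']],[0,c['fy'],c['cy']],[0,0,1.]])
def ray(c,px):
    d=np.array([c['k1'],0,0,0,0.])
    p=cv2.undistortPoints(np.array(px,float).reshape(-1,1,2),K(c),d).reshape(-1,2)
    T=np.array(c['cam_to_world']); v=np.c_[p,np.ones(len(p))]@T[:3,:3].T
    return T[:3,3],v
def plane(c,px,z):
    o,v=ray(c,px); return o+v*((z-o[2])/v[:,2])[:,None]
def proj(c,P):
    T=np.array(c['cam_to_world']); q=(np.array(P,float).reshape(-1,3)-T[:3,3])@T[:3,:3]
    s=q[:,:2]/q[:,2:]; s=s*(1+c['k1']*(s**2).sum(1))[:,None]
    return s*[c['fx'],c['fy']]+[c['cx'],c['cy']]
E
python3 - <<'E'
from h import *
for n in('side','top'):
    c=snap(n,n+'0'); print(n,c['fx'],c['fy'],c['cx'],c['cy'],c['k1'],np.round(c['cam_to_world'],3))
print(manip.get_time(),manip.get_ee_rot(),manip.get_position(),manip.get_width())
E
```

```text
side 381.68296763492333 381.68296763492333 277.66372434842845 211.5751492068197 -0.03475192912063264 [[ 0.777 -0.457  0.433 -0.013]
 [-0.629 -0.551  0.548 -0.66 ]
 [-0.012 -0.698 -0.716  0.998]
 [ 0.     0.     0.     1.   ]]
top 447.30278227524235 447.30278227524235 279.1198540269119 206.83924717577293 -0.046802333056133946 [[ 0.006 -0.983  0.184  0.232]
 [-1.    -0.004  0.014 -0.006]
 [-0.013 -0.184 -0.983  1.551]
 [ 0.     0.     0.     1.   ]]
0.1 [ 0.26716749  1.55437786 -0.26931231] [0.20929124 0.58842812 0.25261883] 0.08532088527574758
```

View pics/side0.png

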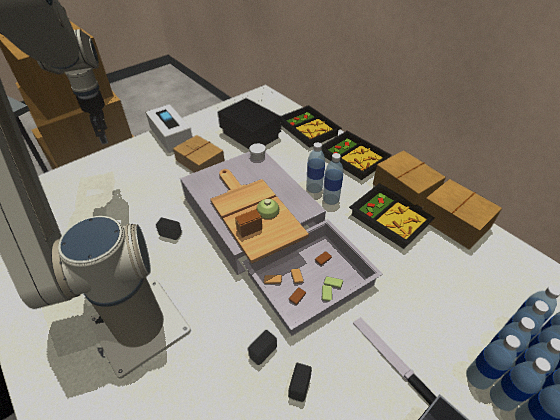

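View pics/top0.png

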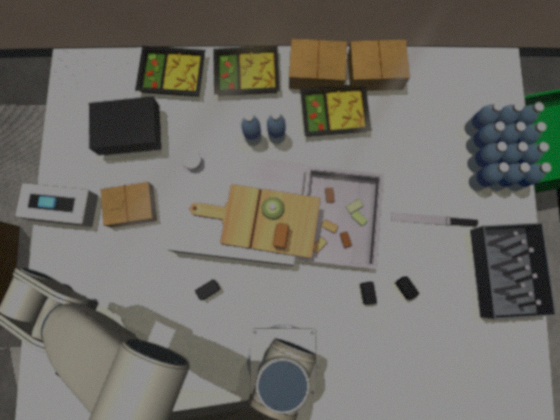

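```bash
python3 - <<'E'
import cv2
a=cv2.imread('pics/top0.png')[150:275,160:390]; cv2.imwrite('pics/top0c.png',cv2.resize(a,None,fx=3.45,fy=3.45,interpolation=cv2.INTER_CUBIC))
a=cv2.imread('pics/side0.png')[135:335,170:390]; cv2.imwrite('pics/side0c.png',cv2.resize(a,None,fx=3,fy=3,interpolation=cv2.INTER_CUBIC))
E
```

```text
(no output)
```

View pics/top0c.png

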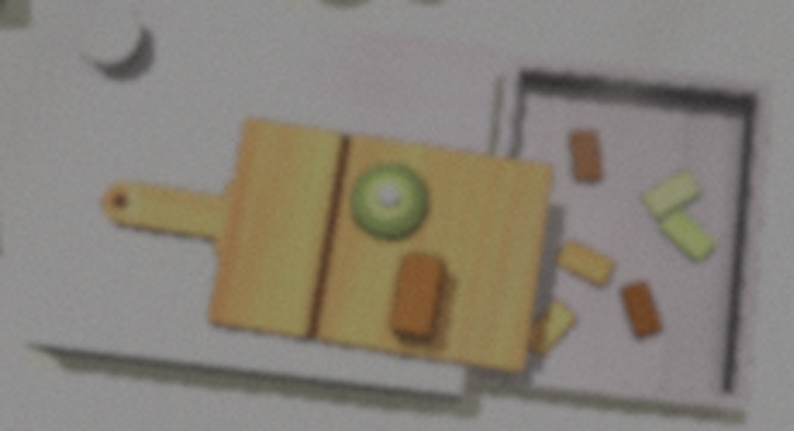

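View pics/side0c.png

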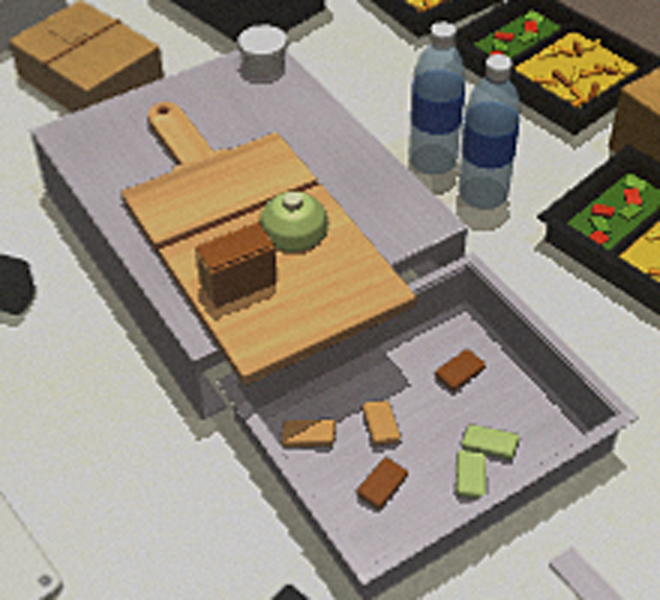

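```bash
python3 - <<'E'
from h import *
s=pickle.load(open('pics/side0.pkl','rb'));t=pickle.load(open('pics/top0.pkl','rb'))
r=plane(s,[[180.7,180],[267.3,154],[325.3,213.3],[238.3,255.7]],.1)
print('riser side',r.round(4)); print([round(float(np.linalg.norm(r[i]-r[i-1])),4) for i in range(4)])
print('top near edge',plane(t,[[170,250],[295.5,265]],.1).round(4))
# board corners top: crop -> px
f=lambda L,k,o:[[x/k+o[0]-.5+.5/k,y/k+o[1]-.5+.5/k] for x,y in L]
bt=plane(t,f([[245,119],[552,163],[525,371],[211,322]],3.45,(160,150)),.118)
bs=plane(s,f([[275,134],[413,297],[246,376],[123,190]],3,(170,135)),.118)
for b in(bt,bs):
    print(b.round(4),[round(float(np.linalg.norm(b[i]-b[i-1])),4) for i in range(4)])
gt=plane(t,f([[347,138],[312,337]],3.45,(160,150)),.118);gs=plane(s,f([[318,184],[161,244]],3,(170,135)),.118)
print('groove',gt.round(4),gs.round(4),gt.mean(0),gs.mean(0))
print('handle end hole',plane(t,f([[118,201]],3.45,(160,150)),.118),plane(s,f([[163,110]],3,(170,135)),.118))
for n,c in(('side',s),('top',t)):
    im=c['image'];h=cv2.cvtColor(im,cv2.COLOR_RGB2HSV)
    m=cv2.inRange(h,(8,80,60),(28,255,255))
    k,l,st,ce=cv2.connectedComponentsWithStats(m)
    for i in range(1,k):
        if st[i,4]>300: print(n,st[i],ce[i].round(1))
E
```

```text
riser side [[ 0.3611  0.3736  0.1   ]
 [ 0.6947  0.2939  0.1   ]
 [ 0.645  -0.0784  0.1   ]
 [ 0.3254 -0.0402  0.1   ]]
[0.4154, 0.3429, 0.3756, 0.3218]
top near edge [[ 0.3594  0.3691  0.1   ]
 [ 0.3134 -0.0402  0.1   ]]
[[ 0.5763  0.1739  0.118 ]
 [ 0.5343 -0.1189  0.118 ]
 [ 0.3375 -0.0919  0.118 ]
 [ 0.3815  0.2007  0.118 ]] [0.1966, 0.2957, 0.1986, 0.2958]
[[ 0.5746  0.173   0.118 ]
 [ 0.5296 -0.1174  0.118 ]
 [ 0.3394 -0.0899  0.118 ]
 [ 0.3863  0.2061  0.118 ]] [0.1912, 0.2939, 0.1922, 0.2997]
groove [[0.5579 0.076  0.118 ]
 [0.3681 0.106  0.118 ]] [[0.56   0.0744 0.118 ]
 [0.3731 0.1089 0.118 ]] [0.46299207 0.0909907  0.118     ] [0.46650764 0.09163502 0.118     ]
handle end hole [[0.49606211 0.29263286 0.118     ]] [[0.49777399 0.29432556 0.118     ]]
side [   0   33  134  136 5154] [ 68.5 115.5]
side [296 119  37  20 410] [313.7 128.3]
side [ 173  135   51   37 1180] [197.5 153.3]
side [341 146  42  25 555] [361.6 157.5]
side [ 375  150  127   99 4691] [438.5 195.4]
side [ 211  169   98   94 4385] [255.9 218.4]
side [376 202  51  37 986] [401.3 219.9]
top [ 289   37  120   46 4643] [348.3  58.9]
top [ 238   51   38   39 1229] [257.3  69. ]
top [ 162   53   39   39 1081] [182.1  70.5]
top [ 326   90   40   41 1341] [345.7 109.1]
top [ 101  183   52   43 1804] [125.8 203.7]
top [ 190  185  136   73 5637] [267.  221.4]
```

```bash
python3 - <<'E'
import cv2
def cr(n,x0,y0,w,h,k,o):
    a=cv2.imread(f'pics/{n}.png')[y0:y0+h,x0:x0+w]; a=cv2.resize(a,None,fx=k,fy=k,interpolation=cv2.INTER_CUBIC)
    a=cv2.normalize(a,None,0,255,cv2.NORM_MINMAX); cv2.imwrite(f'pics/{o}.png',a)
cr('top0',270,150,60,125,6,'tf'); cr('side0',220,190,120,80,6,'sf')
E
```

```text
(no output)
```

View pics/tf.png

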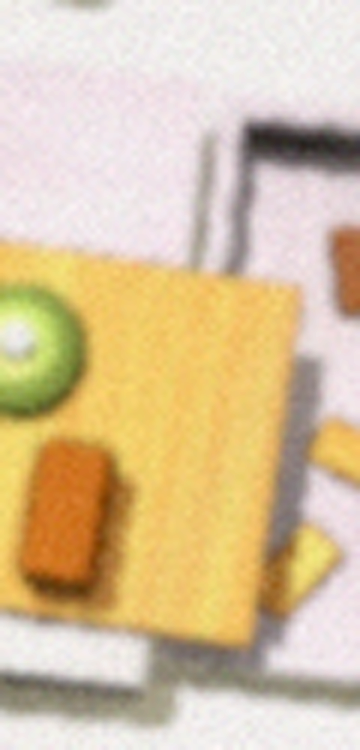

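View pics/sf.png

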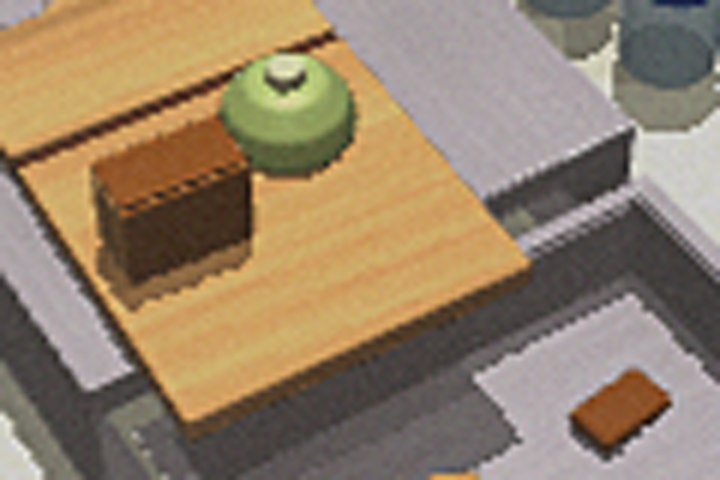

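```bash
python3 - <<'E'
from h import *
s=pickle.load(open('pics/side0.pkl','rb'));t=pickle.load(open('pics/top0.pkl','rb'))
f=lambda L,k,o:[[x/k+o[0]-.5+.5/k,y/k+o[1]-.5+.5/k] for x,y in L]
a=plane(s,f([[633,131],[487,197],[130,373],[88,390]],6,(220,190)),.1)
b=plane(t,f([[205,130],[192,268],[150,640],[144,690]],6,(270,150)),.1)
for p in(a,b):
    print(p.round(4)); k=np.polyfit(p[:,0],p[:,1],1); print(np.degrees(np.arctan(k[0])), np.polyval(k,.48))
print(proj(t,[[0.675,-.08,.1],[0.645,-.08,.1]]))
E
```

```text
[[ 0.6504 -0.0717  0.1   ]
 [ 0.5564 -0.0576  0.1   ]
 [ 0.3407 -0.0337  0.1   ]
 [ 0.3185 -0.0292  0.1   ]]
-7.026796588258973 -0.04969415776543466
[[ 0.6257 -0.068   0.1   ]
 [ 0.5468 -0.0605  0.1   ]
 [ 0.3416 -0.0372  0.1   ]
 [ 0.3148 -0.034   0.1   ]]
-6.288438642020731 -0.05244785439980797
[[307.24545755 157.10596349]
 [307.29907909 165.69285876]]
```

```bash
cat >> h.py <<'E'
from scipy.spatial.transform import Rotation as Ro
def ori(a,sg=1):
    x=np.array([0,0,-1.]);y=sg*np.array([np.cos(a),np.sin(a),0]);return Ro.from_matrix(np.c_[x,y,np.cross(x,y)]).as_rotvec()
E
python3 - <<'E'
from h import *
t=pickle.load(open('pics/top0.pkl','rb'));s=pickle.load(open('pics/side0.pkl','rb'))
f=lambda L,k,o:[[x/k+o[0]-.5+.5/k,y/k+o[1]-.5+.5/k] for x,y in L]
print('tub',plane(t,f([[110,42]],3.45,(160,150)),.14),plane(s,f([[263,41]],3,(170,135)),.14))
# handle sides
print('handle sides top',plane(t,f([[165,185],[165,228],[215,193],[215,237]],3.45,(160,150)),.118).round(4))
print(Ro.from_rotvec(manip.get_ee_rot()).as_matrix().round(3))
for sg in(1,-1):
  for a in(-8.7,-6.6):
    for p in([.488,.249,.25],[.488,.249,.122],[.472,.108,.122]):
        q=manip.solve_ik(p,ori(np.radians(a),sg)); print(sg,a,None if q is None else np.round(q,2))
E
```

```text
tub [[0.64608536 0.30223332 0.14      ]] [[0.65590602 0.30306252 0.14      ]]
handle sides top [[0.5117 0.2484 0.118 ]
 [0.4703 0.2469 0.118 ]
 [0.5041 0.2005 0.118 ]
 [0.4619 0.1993 0.118 ]]
[[-0.001  0.335  0.942]
 [-0.001  0.942 -0.335]
 [-1.    -0.001 -0.   ]]
1 -8.7 [ 0.45  0.31  1.8  -0.    1.02  0.6 ]
1 -8.7 [ 0.45  0.5   1.88 -0.    0.76  0.6 ]
1 -8.7 [ 0.2   0.43  2.02 -0.    0.69  0.35]
1 -6.6 [ 0.45  0.31  1.8  -0.    1.02  0.57]
1 -6.6 [ 0.45  0.5   1.88 -0.    0.76  0.57]
1 -6.6 [ 0.2   0.43  2.02 -0.    0.69  0.32]
-1 -8.7 [ 0.45  0.31  1.8  -0.    1.02 -2.54]
-1 -8.7 [ 0.45  0.5   1.88 -0.    0.76 -2.54]
-1 -8.7 None
-1 -6.6 None
-1 -6.6 None
-1 -6.6 None
```

```bash
python3 - <<'E'
from h import *
o=ori(np.radians(-8.8))
manip.command_gripper(.075,60)
manip.move_to([.490,.249,.24],o)
manip.servo_line([.490,.249,.150],rate=.12)
print(manip.get_time(),manip.get_position(),manip.get_contact_force().round(1) if hasattr(manip.get_contact_force(),'round') else manip.get_contact_force())
snap('side','side1');snap('top','top1')
a=cv2.imread('pics/side1.png')[135:295,170:390]; cv2.imwrite('pics/side1c.png',cv2.resize(a,None,fx=3.5,fy=3.5,interpolation=cv2.INTER_CUBIC))
E
```

```text
2.8833 [0.49038396 0.24933614 0.15050714] [-0.6  0.4  0.4]
```

View pics/side1c.png

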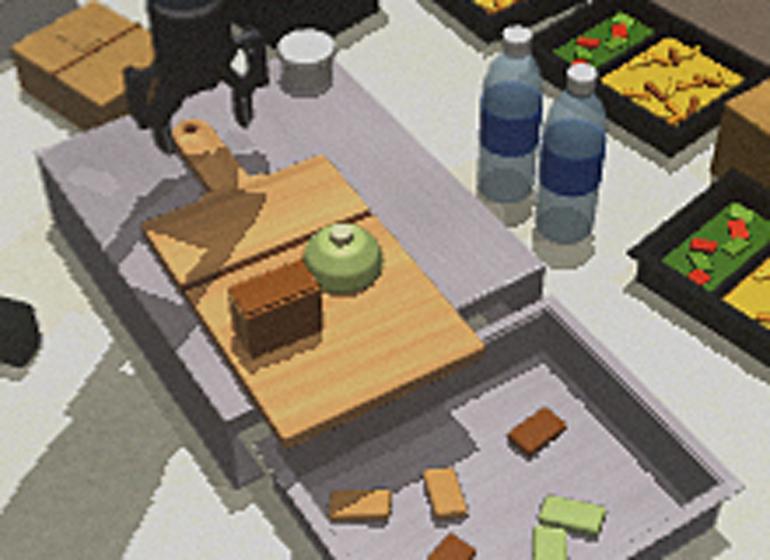

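```bash
python3 - <<'E'
from h import *
manip.servo_line([.490,.249,.1235],rate=.06)
print(manip.get_position(),manip.get_contact_force())
manip.command_gripper(.02,70)
print(manip.get_time(),manip.get_position(),manip.get_contact_force(),manip.get_torque(),manip.get_width())
snap('side','side2');snap('top','top2')
a=cv2.imread('pics/side2.png')[135:295,170:390]; cv2.imwrite('pics/side2c.png',cv2.resize(a,None,fx=3.5,fy=3.5,interpolation=cv2.INTER_CUBIC))
E
```

```text
[0.48988548 0.24893141 0.1231085 ] [ 0.09798475 -0.17333835 -0.24519679]
3.9833 [0.49039314 0.24914611 0.12423332] [-1.38457602 -1.19727467  4.9104228 ] [-0.09244217  0.21115162  0.00218461] 0.04037539276017912
```

View pics/side2c.png

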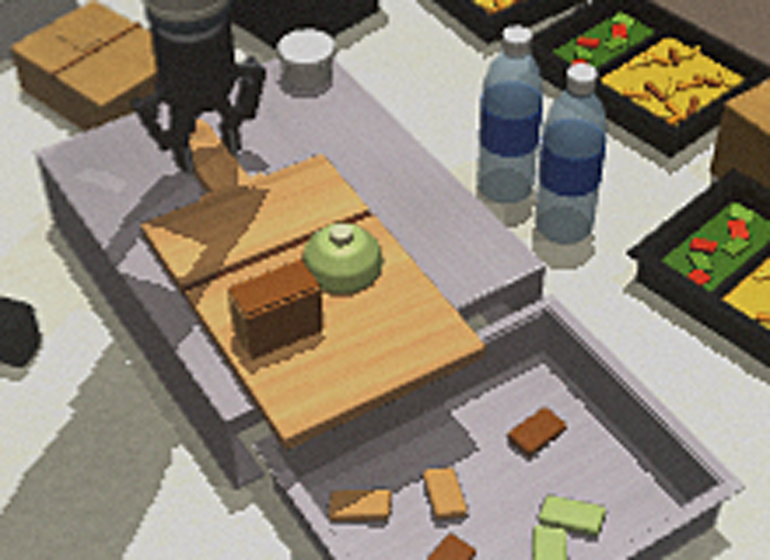

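```bash
python3 - <<'E'
from h import *
p=np.array([.490,.249,.1235])+.128*np.array([-.1158,-.9933,0])
manip.servo_line(p,ori(np.radians(-6.9)),rate=.05)
print(manip.get_time(),manip.get_position(),manip.get_contact_force(),manip.get_torque(),manip.get_width())
manip.hold(.3)
print(manip.get_position(),Ro.from_rotvec(manip.get_ee_rot()).as_matrix()[:,1],manip.get_contact_force())
snap('side','side3');snap('top','top3')
def cr(n,x0,y0,w,h,k,o):
    a=cv2.imread(f'pics/{n}.png')[y0:y0+h,x0:x0+w]; a=cv2.resize(a,None,fx=k,fy=k,interpolation=cv2.INTER_CUBIC)
    a=cv2.normalize(a,None,0,255,cv2.NORM_MINMAX); cv2.imwrite(f'pics/{o}.png',a)
cr('top3',220,150,160,125,5,'t3c'); cr('side3',200,165,190,140,4,'s3c')
E
```

```text
6.7917 [0.47626062 0.1228669  0.1242157 ] [0.98624834 7.10276162 5.01512114] [ 1.01353798  0.21243149 -0.11436659] 0.04037296103544761
[0.47626481 0.1228871  0.12422139] [ 0.99267009 -0.12083486  0.00224442] [1.75517002 6.35323433 4.62779606]
```

View pics/t3c.png

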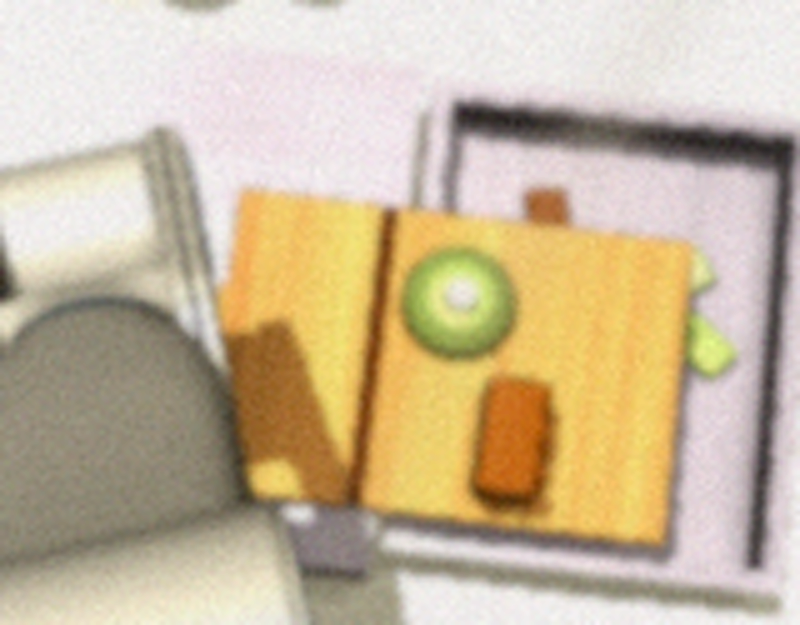

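View pics/s3c.png

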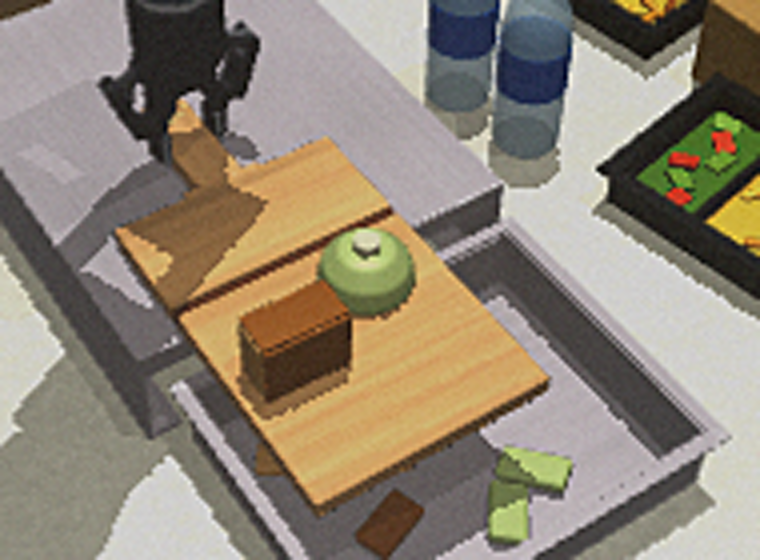

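```bash
cat > m.py <<'E'
from h import *
n0=np.array([.1158,.9933])
def prof(c,x,ys,z,dx=0):
    # sample along riser y direction at approx x
    P=np.c_[x+ .1166*(ys-0), ys, np.full(len(ys),z)]
    q=proj(c,P).astype(np.float32)
    g=cv2.GaussianBlur(cv2.cvtColor(c['image'],cv2.COLOR_RGB2GRAY).astype(np.float32),(0,0),.7)
    return cv2.remap(g,q[:,0].reshape(1,-1),q[:,1].reshape(1,-1),cv2.INTER_LINEAR)[0],P
def edge(c,xs,lo=-.1,hi=-.01,z=.1):
    ys=np.arange(lo,hi,.0005); out=[]
    for x in xs:
        v,P=prof(c,x,ys,z); d=np.gradient(v); i=int(np.argmax(d))
        w=np.clip(d[max(0,i-8):i+9],0,None); out.append((*(w@P[max(0,i-8):i+9,:2]/w.sum()),d[i]))
    return np.array(out)
def groove(c,xs,lo,hi,z=.118):
    ys=np.arange(lo,hi,.0005); out=[]
    for x in xs:
        v,P=prof(c,x,ys,z); 
        w=np.clip(np.median(v)-5-v,0,None); i=int(np.argmin(v)); s=slice(max(0,i-14),i+15)
        out.append((*(w[s]@P[s,:2]/w[s].sum()),v[i]))
    return np.array(out)
def fit(o):
    k=np.polyfit(o[:,0],o[:,1],1); r=o[:,1]-np.polyval(k,o[:,0])
    g=abs(r)<max(.0015,1.5*np.median(abs(r))); k=np.polyfit(o[g,0],o[g,1],1); return k,g.sum(),(o[g,1]-np.polyval(k,o[g,0])).std()
E
python3 - <<'E'
from m import *
for n,fx in(('side',list(np.arange(.57,.645,.008))),('top',list(np.arange(.57,.63,.008)))):
    for tag in(['0','3']):
        c=pickle.load(open(f'pics/{n}{tag}.pkl','rb'))
        xs=fx+([.325,.33,.335] if n+tag in('top0','side0','side3') else [])
        e=edge(c,xs); print(n,tag,e.round(4).tolist()); k=fit(e); print('edge',np.degrees(np.arctan(k[0][0])).round(2),np.polyval(k[0],.45).round(4),k[1:])
        lo,hi=(-.07,.03) if tag=='3' else (.06,.14)
        lo,hi=(-.065,.0) if tag=='3' else (.06,.14)
        g=groove(c,np.arange(.37,.55,.01),lo,hi); k2=fit(g)
        print('groove',g.round(4)[::3].tolist(),np.degrees(np.arctan(k2[0][0])).round(2),np.polyval(k2[0],.45).round(4),k2[1:])
E
```

```text
side 0 [[0.5632, -0.0581, 6.5319], [0.5711, -0.0595, 6.1421], [0.579, -0.0601, 7.4268], [0.5869, -0.0607, 7.1241], [0.5947, -0.0627, 6.8876], [0.6026, -0.0634, 6.6223], [0.6104, -0.0648, 6.9305], [0.6184, -0.0655, 7.0688], [0.6263, -0.0663, 7.29], [0.6342, -0.0668, 6.7818], [0.3214, -0.0309, 7.686], [0.3263, -0.0315, 8.3081], [0.3313, -0.032, 7.1964]]
edge -6.58 -0.0457 (np.int64(13), np.float64(0.00039346485954685876))
groove [[0.3824, 0.1063, 72.3789], [0.4118, 0.1016, 76.5519], [0.4413, 0.097, 75.486], [0.4708, 0.0923, 75.0254], [0.5004, 0.0892, 110.6141], [0.5274, 0.0631, 123.4185], [0.5591, 0.078, 96.7336]] -9.07 0.0955 (np.int64(12), np.float64(0.00014078766231546717))
side 3 [[0.5631, -0.0592, 4.1592], [0.571, -0.0603, 6.6078], [0.579, -0.0601, 7.5717], [0.5869, -0.0607, 7.6271], [0.5947, -0.0626, 6.9827], [0.6026, -0.0635, 6.8055], [0.6104, -0.0648, 7.3982], [0.6184, -0.0655, 7.6278], [0.6263, -0.0664, 7.3058], [0.6342, -0.0669, 7.0807], [0.3215, -0.0302, 2.6537], [0.3263, -0.0317, 2.8937], [0.3313, -0.0319, 2.4433]]
edge -6.65 -0.0457 (np.int64(13), np.float64(0.000417537807
[... 749 characters left out ...]
79.5214], [0.5, 0.0857, 79.505], [0.5294, 0.0806, 80.759], [0.559, 0.0772, 98.3361]] -8.96 0.0937 (np.int64(19), np.float64(0.0003801856419004637))
top 3 [[0.5631, -0.0595, 1.8318], [0.5686, -0.0804, 2.1424], [0.5765, -0.0813, 2.1667], [0.5844, -0.0825, 2.0636], [0.5921, -0.0846, 2.1972], [0.6, -0.0861, 2.3901], [0.608, -0.086, 2.7597], [0.6158, -0.0872, 3.1486]]
edge -8.58 -0.0626 (np.int64(6), np.float64(0.0005315402142712786))
groove [[0.3675, -0.0217, 70.3311], [0.3968, -0.0278, 79.1407], [0.4263, -0.0314, 78.2028], [0.4559, -0.0352, 76.2959], [0.4855, -0.039, 80.5459], [0.5151, -0.0423, 80.4907], [0.5447, -0.0457, 84.7717]] -7.21 -0.0344 (np.int64(18), np.float64(0.0004956324912781143))
```

```bash
python3 - <<'E'
from m import *
for tag,xs in(('0',list(np.arange(.575,.63,.005))+[.325,.33,.335]),('3',list(np.arange(.575,.63,.005)))):
    c=pickle.load(open(f'pics/top{tag}.pkl','rb'))
    e=edge(c,xs,lo=-.071,hi=-.02); k=fit(e); print(e.round(4)[::2].tolist(),np.degrees(np.arctan(k[0][0])),np.polyval(k[0],.45),k[1:])
E
```

```text
[[0.568, -0.0603, 1.8021], [0.5779, -0.0609, 1.6719], [0.5878, -0.0617, 1.3789], [0.5976, -0.0638, 1.5578], [0.6075, -0.0645, 1.7293], [0.6174, -0.0648, 1.3317], [0.3211, -0.0332, 1.6373], [0.3308, -0.0359, 2.0215]] -6.098916799974309 -0.04741063004083236 (np.int64(15), np.float64(0.0006407827957472865))
[[0.5679, -0.0607, 1.8383], [0.578, -0.0601, 1.7141], [0.588, -0.0602, 1.5119], [0.5977, -0.063, 1.7724], [0.6075, -0.0646, 1.6632], [0.6173, -0.0659, 1.3722]] -6.94358090193692 -0.045306040720176216 (np.int64(11), np.float64(0.0006044923173510108))
```

```bash
python3 - <<'E'
from m import *
p=np.array([.490,.249,.1235])+(.128+.0127)*np.array([-.1158,-.9933,0])
manip.servo_line(p,ori(np.radians(-6.25)),rate=.03)
manip.hold(.4)
R=Ro.from_rotvec(manip.get_ee_rot()).as_matrix()
print(manip.get_time(),manip.get_position(),np.degrees(np.arctan2(R[1,1],R[0,1])),R[:,0],manip.get_contact_force(),manip.get_torque(),manip.get_width())
for n,lo in(('side',-.1),('top',-.071)):
    c=snap(n,n+'4')
    g=groove(c,np.arange(.37,.55,.01),-.07,-.01); k2=fit(g)
    e=edge(c,list(np.arange(.58,.63,.005))+([.325,.33,.335] if n=='side' else []),lo); k=fit(e)
    for kk in(k2,k): print(n,np.degrees(np.arctan(kk[0][0])).round(2),np.polyval(kk[0],.455).round(4),kk[1:])
def cr(n,x0,y0,w,h,k,o):
    a=cv2.imread(f'pics/{n}.png')[y0:y0+h,x0:x0+w]; a=cv2.resize(a,None,fx=k,fy=k,interpolation=cv2.INTER_CUBIC)
    a=cv2.normalize(a,None,0,255,cv2.NORM_MINMAX); cv2.imwrite(f'pics/{o}.png',a)
cr('side4',200,165,190,140,4,'s4c')
E
```

```text
8.1667 [0.47462619 0.1099237  0.12420663] -6.287074913894413 [ 0.00209682  0.00126018 -0.99999701] [0.53147486 3.58122181 6.07412537] [ 0.71511845  0.18906182 -0.09979313] 0.04001590110907607
side -6.49 -0.0467 (np.int64(18), np.float64(0.0004913479597385015))
side -6.6 -0.0463 (np.int64(14), np.float64(0.0004307041534655873))
top -6.48 -0.0483 (np.int64(18), np.float64(0.000341668550291185))
top -7.28 -0.0451 (np.int64(11), np.float64(0.00053409707346917))
```

View pics/s4c.png

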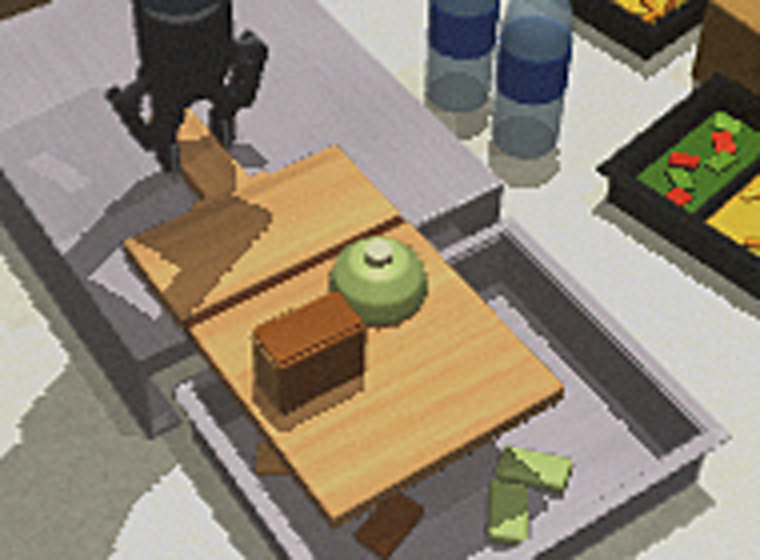

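```bash
python3 - <<'E'
from m import *
manip.hold(.8)
print(manip.get_time(),manip.get_position(),manip.get_contact_force(),manip.get_width())
def corners(c):
    h=cv2.cvtColor(c['image'],cv2.COLOR_RGB2HSV); m=cv2.inRange(h,(8,80,60),(28,255,255)); return m
cs=[snap(n,n+'5') for n in('side','top')]
# outer end edge, scanned per view in the z=.118 plane along riser y
for n,c in zip(('side','top'),cs):
    g=groove(c,np.arange(.37,.55,.01),-.07,-.01); k2=fit(g); print(n,'groove',np.degrees(np.arctan(k2[0][0])).round(2),np.polyval(k2[0],.455).round(4))
    cc=dict(c); im=c['image'].astype(int); sat=np.clip((im[:,:,0]-im[:,:,2])*1,0,255).astype(np.uint8); cc['image']=np.dstack([sat]*3)
    e=edge(cc,np.arange(.38,.53,.01),-.275,-.2,z=.118); k=fit(e); print(n,'end',np.degrees(np.arctan(k[0][0])).round(2),np.polyval(k[0],.432).round(4),k[1:])
def cr(n,x0,y0,w,h,k,o):
    a=cv2.imread(f'pics/{n}.png')[y0:y0+h,x0:x0+w]; a=cv2.resize(a,None,fx=k,fy=k,interpolation=cv2.INTER_CUBIC)
    cv2.imwrite(f'pics/{o}.png',cv2.normalize(a,None,0,255,cv2.NORM_MINMAX))
cr('top5',220,150,160,125,5,'t5c')
E
```

```text
9.0667 [0.47464925 0.10991145 0.12421212] [-0.14069924  3.34933046  6.81133057] 0.04014415438024996
side groove -6.51 -0.0467
side end -6.24 -0.245 (np.int64(16), np.float64(0.0003321637647598215))
top groove -6.55 -0.0484
top end -5.77 -0.2459 (np.int64(15), np.float64(0.0008152212110758373))
```

View pics/t5c.png

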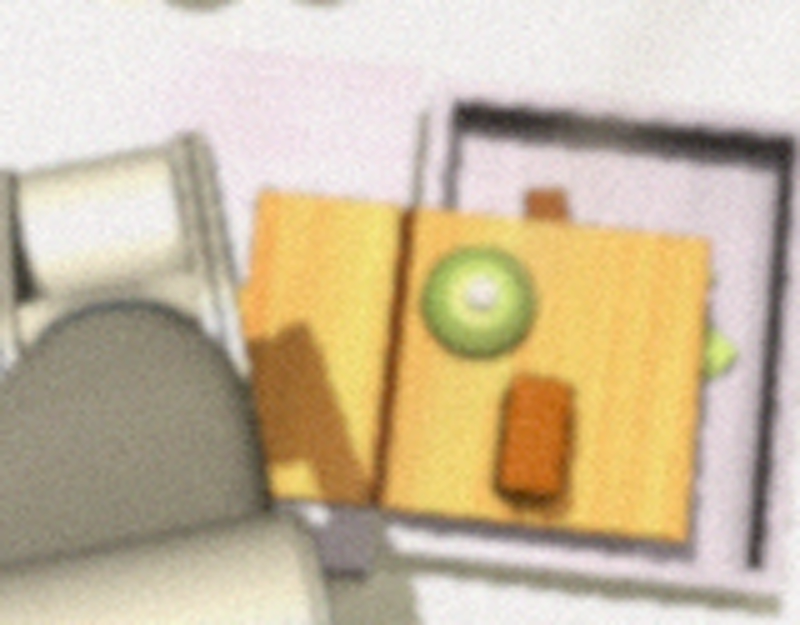

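View pics/side5.png

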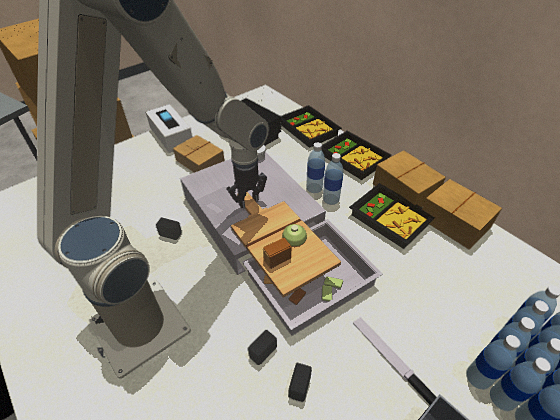

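```bash
python3 - <<'E'
from rig import manip
manip.sign_off(); print(manip.get_time())
E
```

```text
the job is handed in; nothing more can be done
the job is handed in; nothing more can be done
```

I gripped the paddle board by its handle and slid it about 141 mm flat along the riser, turning it about 2.5° to square it. I handed the job in at about 9 s, still gripping the handle.

**Groove against the edge:** The groove lies about 0.5 mm past the riser's edge in both views. It is at about -6.5° against the edge's -6.6°, so it is square to within about 0.1°.

**Level and still:** The distance from the groove to the board's outer end measured 199–200 mm in both views, where 200 mm is expected for a level board. Over the last 0.8 s the tool and the groove stayed within 0.1 mm. The grip was holding the handle down with about 7 N.

**Offcuts and surroundings:** The bread end and the half cabbage are still on the board, and nothing else moved in the pictures.

**Checks that disagreed:**
- The top view's own fit of the riser edge was noisy. Its slope ranged from -6.1° to -7.3°, and in the last picture it put the groove about 3 mm past the edge. I used the side view's slope instead; with that slope, the top view also gives about 0.5 mm.
- The two cameras differ by about 1.5 mm in absolute position. That is within their calibration, and it shifts the groove and the edge alike.

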